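# Seat the shredding disc on the food processor's drive base

## Task

The food processor's shredding disc lies loose on its drive base, held up by three spring catches. Push its finger stub round with a fingertip until the notch in the disc's rim stands over the key on the base, then press down on the hub until the disc snaps fully home and level under the catches. Do not lift the disc, leave everything else on the table where it is, and finish with the hand clear.

Things in the scene. Friction and masses are not known exactly. Their poses are not given: they have to be found in the camera images.
- drive_base: round grey motor base, 188 mm across, 45 mm high to its flat deck, fixed; its place and yaw vary; origin at the centre of its underside, z up. A spindle on its axis centres the disc. The one key stands on its own -x side; three white spring catches, up to 63 mm above the table, stand round the disc's rim in the base's directions 0, +120 and -120 degrees from its +x
- key (a point): top of the key at 62.5 mm from the base's axis: a steel rib 8 mm wide with a rounded top, running radially from 56 to 88 mm from the axis, its top 58.5 mm above the table; its outer end shows beyond the disc's rim
- disc: loose steel disc, 140 mm across, 8 mm thick, 0.3 kg; origin on its axis at its underside, z up. Turns freely either way (0.5 to 3 N at the stub), stays where left. Underside 60 mm above the table at the start, 47 mm when home; the key stops it at 58 mm unless the disc's x axis points as the base's x axis does (within 3 degrees). Snapping past the catches takes 6 to 12 N down at the hub; pressed out of line it only tips
- notch (a point): middle of the notch in the disc's rim at mid-thickness, 62.5 mm from the disc's axis on its own -x side; the notch is 16 mm wide, open at the rim and 15 mm deep radially, cut right through
- stub (a point): the finger stub, an upright pin 14 mm in diameter and 18 mm tall on the disc's upper face, 48 mm from the disc's axis on its own +x side (opposite the notch); this point is on its axis 9 mm above the disc's upper face
- hub_top (a point): centre of the flat top of the hub, 35 mm in diameter, on the disc's axis, 36 mm above the disc's upper face; the place to press
- mandarin: bystander: a mandarin 48 mm across, 40 mm high; origin under it
- spice_jar: bystander: spice jar with a red cap, 47 mm across, 97 mm high; origin under it
- tumbler: bystander: small clear glass, 65 mm across, 84 mm high; origin under it
- flat_tin: bystander: flat tin 86 mm across, 40 mm high; origin under it

How it is judged:
By the outcome, as a careful person would: the job done as asked, in the order asked, and still so for the second after the job is handed in, with the robot touching nothing.
It also fails if it takes over 67 s, if anything falls off the work surface, if the arm or the gripper's body presses on something with over 40 N, if the wrist force passes 120 N, or if a joint passes its speed limit or range.

## Robot

A 7-joint arm with a two-finger parallel gripper is mounted at the origin on a cart in front of the work surface, level with it; the furniture and walls round the work are solid. World frame = base frame: x ahead of the robot, y to its left, z up, the work surface at z = 0. Lengths are in m, angles in degrees, forces in N, time in s.
With the tool pointing down it reaches from about 0.425 to 0.875 m from the base axis. Payload 4.7 kg.
Tool frame: the origin (TCP) lies at the very end of the fingers, on their centre line; the grasp point (between the pads) lies 19 mm behind it; z points along the fingers, y is the direction in which the jaws open and shut (so a half turn about z gives the same grasp; the last joint's range is limited). The gripper opens to 87 mm and grips with 3 to 60 N. Pads are 19 mm wide; open, the fingers measure 117 mm over their backs; the gripper's body (75 mm by 190 mm) begins 51 mm behind the grasp point.
Start: joints at [-63.192, 18.392, -4.016, 83.108, 1.295, 78.541, -3.26], TCP at [0.285, 0.584, 0.223] pointing down, gripper open.
Joint ranges: [-163.93, 163.93], [-17.29, 119.83], [-79.2, 71.16], [3.27, 140.29], [-89.18, 269.18], [5.43, 117.66], [-154.24, 154.24]. Speed limits (degrees/s): [147.25, 147.25, 180, 180, 180, 180, 180].

## Interface

Orientations are given as [roll, pitch, yaw] about the fixed x, y, z axes, in that order (R = Rz(yaw) Ry(pitch) Rx(roll)).
In Python, from cell import monitor, read_camera, camera_info, env, look_for gives the robot as it stands.
- The arm moves only by the tool servo_tool, never from a script. Its argument "commands" is one flat list of numbers, 6 for each row, row after row: the shift along the tool's x, y, z in mm, then the turn, a rotation vector about the tool's x, y, z in degrees. A call has 1 to 10 rows; each row shifts and turns the commanded pose from where the row before left it, along the tool's axes as they then stand; what a row does not reach is not made up. A row lasts 1/10 s, in which the tool goes at most 50 mm and 8.59 degrees, less where a joint would pass 70% of its speed; a pose out of reach is approached as far as the arm can. A call is refused whole if a number of a shift passes 50 or a number of a turn 8.59, either way. A call with a gripper value outside its range is refused whole. "jaw" is the finger opening in mm, from 0 to 87, set as the call begins (left out, the last holds). The fingers move at their own pace and stop on an object; "newtons" is the grip in N (left out, the last holds). Time passes only in rows, so rows that do not move let the fingers close. It gives the time, the measured TCP pose, the force and the opening at its end, in the units of the state.
- monitor.get_obs(): the state, without advancing time (a new reading comes with each control period).
- read_camera(name): name is "scene" or "top" or "wrist"; returns (picture, depth): 400x640x3 uint8, red, green, blue; 400x640 float32, m along the optical axis (not along the pixel's ray), 0 where there is no reading.
- camera_info(name): a dict with "camera_matrix" (3x3 intrinsics, pixels), "R" (3x3) and "t" (3): a world point X has camera coordinates R X + t; the wrist camera has in their place "T_tool_cam" (4x4, takes a point from camera to tool coordinates, whose origin is the TCP and whose axes are the flange's). Camera axes: x right, y down, z forward; pixel columns grow to the right and rows downward; lengths in m; the calibration is good to about 2 mm. A picture is of the moment at which its call begins: read the wrist's pose just before it. camera_info takes no time and is no camera call.
- env.sign_off(): hands the job in, once; it reports no verdict.
Trained networks look in the newest picture that a camera, given by its name, has taken for a name from the list of things; names that differ only in an ending like _2 or _b are one class to them, and where a whole thing is asked for, a point or a joint stands for the part that bears it (a point fixed in the world has none). Each returns a list of dicts, best first, with "conf" (0 to 1); they miss things now and then, are a little off and sometimes report something else, mostly with a low value. They report only what shows in the picture. A call takes as long as a camera call.
- look_for(camera, label): "box" ([left, top, width, height] in pixels, round what is visible of it).
The state is a dict: "time_s": time; "qpos": joint angles; "joint_velocities": joint speeds; "effort": joint torques, N m; "tool_pos": TCP position; "tool_rot": TCP orientation; "force": force on the tool from outside, world axes, zero at the start; "wrist_torque": the same for the moment, N m; "grip_width": finger opening in m.
Only numpy, scipy, OpenCV 4.12 (cv2) and the standard library are available. Lean on these libraries where they do the work, as an engineer would, in place of code of your own. Each camera call takes 0.05 s, during which the arm holds its last target.

## Working session

There is one attempt and no reset: what is moved stays moved. The work goes in short steps, Python scripts to look and compute and a tool call to move; the robot and the scene stay as the last step left them, time stands still between calls to the robot, and variables do not carry over. Pictures are saved under pics/ and viewed, and the job is handed in when it is done.

Besides the shell and the picture viewer there is one more tool, called after "Emit:" as name(argument=value, ...) on one line, values as JSON. servo_tool: Moves the arm, as the interface text tells. Its arguments: {"type":"object","properties":{"commands":{"type":"array","items":{"type":"number"}},"jaw":{"type":"number"},"newtons":{"type":"number"}},"required":["commands"]}

```bash
mkdir -p pics; ls; cat > h.py <<'E'
import numpy as np, cv2
from cell import monitor, read_camera, camera_info, env, look_for
from scipy.spatial.transform import Rotation as Ro
def snap(n,f):
    im,d=read_camera(n); cv2.imwrite('pics/'+f,im[:,:,::-1]); np.savez('pics/'+f[:-4],im=im,d=d); return im,d
def pts(n,d):
    c=camera_info(n);K=np.array(c['camera_matrix']);v,u=np.mgrid[:400,:640]
    P=np.stack([(u-K[0,2])/K[0,0]*d,(v-K[1,2])/K[1,1]*d,d],-1)
    R=np.array(c['R']);t=np.array(c['t']); return (P-t)@R
def proj(n,X):
    c=camera_info(n);K=np.array(c['camera_matrix']);p=(np.array(c['R'])@np.array(X).T).T+np.array(c['t']);p=p@K.T;return p[...,:2]/p[...,2:]
E
python3 - <<'E'
from h import *
o=monitor.get_obs();print(o['time_s'],o['tool_pos'],o['tool_rot'],o['force'])
for n in('top','scene'):
    im,d=snap(n,n+'0.png')
    for l in ('drive_base','key','disc','notch','stub','hub_top'):
        print(n,l,[(b['conf'],np.round(b['box'])) for b in look_for(n,l)[:2]])
print(monitor.get_obs()['time_s'])
E
```

```text
pics
0.0 [0.28476418 0.58370401 0.22145759] [-1.79892436e+02  5.97313503e-03  1.53999776e+02] [ 0.28185717  0.22311491 -0.15601909]
top drive_base [(0.65, array([291., 152.,  69.,  63.]))]
top key [(0.69, array([290., 150.,  69.,  68.])), (0.5, array([300., 154.,  49.,  52.]))]
top disc [(0.89, array([298., 155.,  50.,  52.]))]
top notch [(0.59, array([300., 154.,  50.,  52.])), (0.4, array([222., 219.,  17.,  19.]))]
top stub [(0.89, array([298., 156.,  55.,  47.]))]
top hub_top [(0.84, array([297., 154.,  54.,  51.]))]
scene drive_base [(0.8, array([305., 194.,  78.,  54.]))]
scene key [(0.62, array([301., 194.,  85.,  58.]))]
scene disc [(0.82, array([312., 178.,  64.,  46.]))]
scene notch []
scene stub [(0.71, array([311., 181.,  67.,  46.]))]
scene hub_top [(0.81, array([316., 179.,  59.,  47.]))]
0.7
```

```bash
python3 - <<'E'
from h import *
a=np.load('pics/top0.npz');im=a['im'];
cv2.imwrite('pics/t0c.png',cv2.resize(im[140:230,280:370,::-1],None,fx=6,fy=6,interpolation=cv2.INTER_CUBIC))
P=pts('top',a['d']);c=P[183,323];print(c,P[200,340])
m=(P[...,2]>.03)&(np.abs(P[...,0]-c[0])<.12)&(np.abs(P[...,1]-c[1])<.12)
m2=m&(P[...,2]>.037)&(P[...,2]<.055);q=P[m2][:,:2].astype(np.float32);print(cv2.minEnclosingCircle(q))
m3=m&(P[...,2]>.095);print(P[m3].mean(0),m3.sum())
np.set_printoptions(linewidth=300)
print((P[148:220:2,288:362:2,2]*1000).astype(int))
E
```

```text
[0.5529198  0.05849647 0.07525187] [0.51304367 0.01304364 0.04460834]
((0.5684853792190552, 0.05313646420836449), 0.09127501398324966)
[0.5678398  0.05373521 0.10386609] 144
[[ 0  2 -3 ...  3 -2  4]
 [-3 -2 -1 ...  2  0 -1]
 [ 0  3 -3 ...  2 -1  2]
 ...
 [ 1  0  2 ... -1  0  0]
 [ 0  0 -2 ...  2  1  1]
 [ 0 -1  2 ... -3  1 -1]]
```

View pics/top0.png

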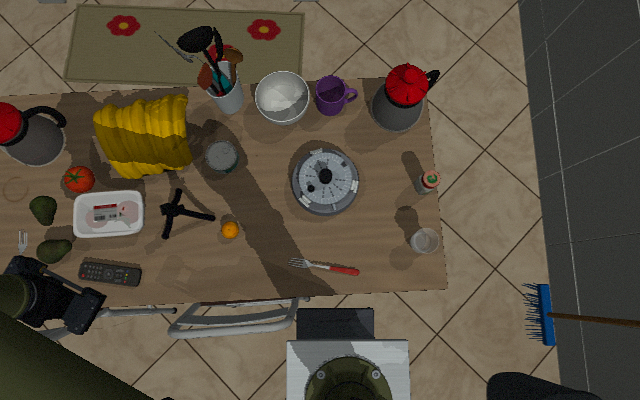

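View pics/scene0.png

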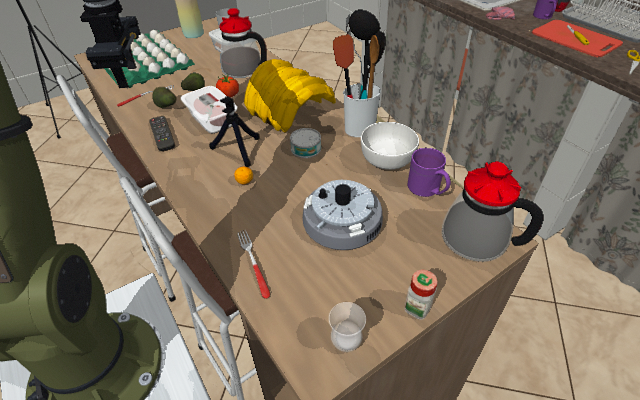

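View pics/t0c.png

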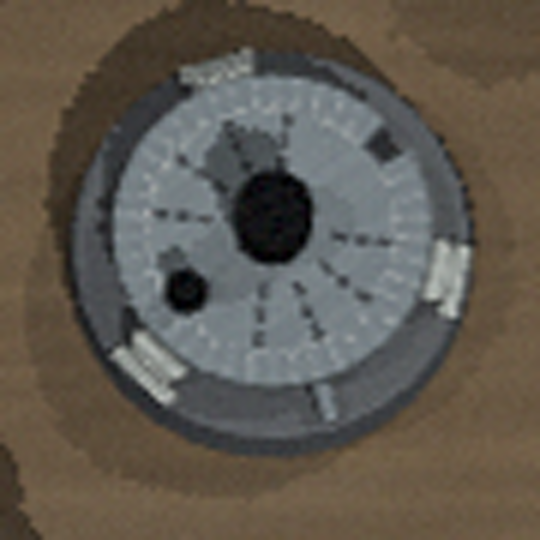

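```bash
python3 - <<'E'
from h import *
a=np.load('pics/top0.npz');P=pts('top',a['d'])
for n,(u0,v0,u1,v1) in dict(tripod=(155,185,220,240),ban=(95,95,190,180),remote=(78,255,145,290),kettle=(370,60,440,130),uten=(180,20,245,115),tumb=(408,225,440,255),jar=(412,165,442,195),tin=(200,138,240,178),mand=(218,217,242,242),tray=(70,190,145,240),bowl=(255,70,310,125)).items():
    q=P[v0:v1,u0:u1].reshape(-1,3);q=q[q[:,2]>.01];q=q[q[:,2]<.6];print(n,len(q), q.min(0).round(3) if len(q) else 0,q.max(0).round(3) if len(q) else 0)
c=camera_info('wrist');print(c)
o=monitor.get_obs();R=Ro.from_euler('xyz',o['tool_rot'],degrees=True).as_matrix();print(R.round(3))
E
```

```text
tripod 707 [0.417 0.355 0.01 ] [0.555 0.496 0.175]
ban 6246 [0.578 0.419 0.011] [0.801 0.66  0.14 ]
remote 1141 [0.291 0.513 0.011] [0.355 0.709 0.316]
kettle 3033 [ 0.716 -0.251  0.01 ] [ 0.842 -0.078  0.214]
uten 3113 [0.729 0.237 0.01 ] [0.873 0.441 0.348]
tumb 483 [ 0.371 -0.231  0.01 ] [ 0.432 -0.167  0.088]
jar 450 [ 0.533 -0.245  0.01 ] [ 0.581 -0.194  0.104]
tin 835 [0.599 0.296 0.01 ] [0.685 0.382 0.044]
mand 253 [0.415 0.287 0.018] [0.462 0.331 0.043]
tray 3091 [0.417 0.533 0.01 ] [0.549 0.741 0.077]
bowl 2039 [0.724 0.097 0.01 ] [0.873 0.243 0.081]
{'camera_matrix': array([[284.33732766,   0.        , 320.15600331],
       [  0.        , 284.33732766, 199.82729625],
       [  0.        ,   0.        ,   1.        ]]), 'T_tool_cam': array([[ 5.31157272e-05, -9.61229650e-01, -2.75749084e-01,
         7.53868066e-02],
       [ 9.99999931e-01, -5.02439393e-05,  3.67767994e-04,
        -1.21085210e-03],
       [-3.67364220e-04, -2.75749085e-01,  9.61229581e-01,
        -1.61960533e-01],
       [ 0.00000000e+00,  0.00000000e+00,  0.00000000e+00,
         1.00000000e+00]])}
[[-0.899  0.438  0.   ]
 [ 0.438  0.899  0.   ]
 [-0.     0.    -1.   ]]
```

Emit:
servo_tool(commands=[0,0,-30,0,0,0,-10,-5,-25,0,0,0,-37,-25,0,0,0,0,-37,-25,0,0,0,0,-37,-25,0,0,0,0,-37,-25,0,0,0,0,-37,-25,0,0,0,0,-37,-25,0,0,0,0,-37,-25,0,0,0,0,-37,-25,0,0,0,0], jaw=0)

```text
time_s: 1.7
tool_pos: [0.4708, 0.2641, 0.278]
tool_rot: [179.9, 0.0, 154.0]
force: [0.3, -0.5, -0.6]
grip_width: 0.0148
```

Emit:
servo_tool(commands=[-37,-25,0,0,0,0,-37,-25,0,0,0,0,-35,-25,0,0,0,0,-35,-25,10,0,0,0,-33,-23,20,0,0,0,-20,-15,20,0,0,0,-5,-4,0,0,0,0,0,0,0,0,0,0])

```text
time_s: 2.5
tool_pos: [0.5894, 0.0488, 0.2275]
tool_rot: [-180.0, -0.0, 153.9]
force: [0.6, -0.6, 0.1]
grip_width: 0.0005
```

```bash
cat >> h.py <<'E'
def wcam(o):
    T=np.eye(4);T[:3,:3]=Ro.from_euler('xyz',o['tool_rot'],degrees=True).as_matrix();T[:3,3]=o['tool_pos']
    return T@np.array(camera_info('wrist')['T_tool_cam'])
def wsnap(f):
    o=monitor.get_obs();im,d=snap('wrist',f);C=wcam(o);K=np.array(camera_info('wrist')['camera_matrix'])
    v,u=np.mgrid[:400,:640];P=np.stack([(u-K[0,2])/K[0,0]*d,(v-K[1,2])/K[1,1]*d,d],-1)@C[:3,:3].T+C[:3,3]
    np.savez('pics/'+f[:-4],im=im,d=d,P=P,C=C);return im,d,P,C,o
def onplane(C,uv,z):
    K=np.array(camera_info('wrist')['camera_matrix']);uv=np.atleast_2d(uv).astype(float)
    r=np.c_[(uv-K[:2,2])/K[0,0],np.ones(len(uv))]@C[:3,:3].T
    return C[:3,3]+r*((z-C[2,3])/r[:,2])[:,None]
E
python3 - <<'E'
from h import *
im,d,P,C,o=wsnap('w1.png')
print(o['time_s'],o['tool_pos'],o['tool_rot'],o['joint_velocities'])
for l in ('drive_base','key','disc','notch','stub','hub_top'):
    print(l,[(b['conf'],np.round(b['box'])) for b in look_for('wrist',l)[:3]])
E
```

```text
2.5 [0.58944687 0.04878018 0.2274833 ] [-1.79975921e+02 -3.16394121e-02  1.53879936e+02] [-1.68201526 -1.31024739 -2.13028226 -1.06221572 -0.72183272  0.19725304
 -0.54510011]
drive_base [(0.59, array([243.,  87., 148., 143.]))]
key [(0.9, array([245.,  87., 148., 144.]))]
disc [(0.97, array([256., 105., 126., 123.]))]
notch [(0.71, array([255., 108., 124., 118.]))]
stub [(0.89, array([256., 106., 121., 122.]))]
hub_top [(0.58, array([257., 109., 121., 118.]))]
```

View pics/w1.png

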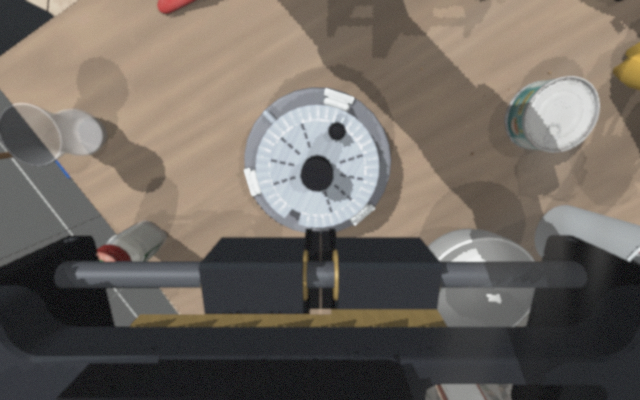

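```bash
python3 - <<'E'
from h import *
im=np.load('pics/w1.npz')['im']
cv2.imwrite('pics/w1c.png',cv2.resize(im[80:240,235:400,::-1],None,fx=4,fy=3.75 and 4,interpolation=cv2.INTER_CUBIC)[:600])
E
```

```text
(no output)
```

View pics/w1c.png

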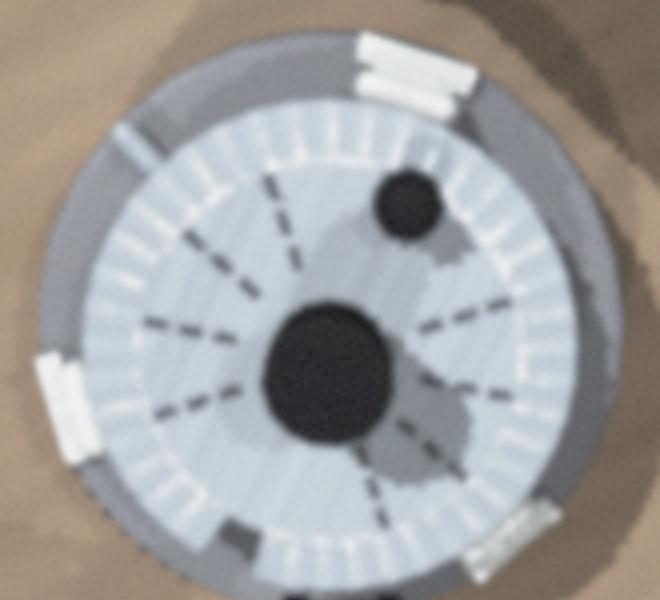

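```bash
cat >> h.py <<'E'
def fitc(q):
    A=np.c_[2*q,np.ones(len(q))];s=np.linalg.lstsq(A,(q**2).sum(1),rcond=None)[0];return s[:2],np.sqrt(s[2]+s[:2]@s[:2])
E
python3 - <<'E'
from h import *
a=np.load('pics/w1.npz');P=a['P'];C=a['C'];im=a['im']
S=np.zeros((400,640),bool);S[80:228,235:400]=1
h=S&(P[...,2]>.096)&(P[...,2]<.115);print('hub',P[h].mean(0),h.sum(), np.median(P[h][:,2]),(P[h].max(0)+P[h].min(0))/2)
s=S&(P[...,2]>.080)&(P[...,2]<.094);u=np.argwhere(s);print('stub',P[s].mean(0),s.sum())
d=S&(P[...,2]>.061)&(P[...,2]<.074)
print('disc z',np.median(P[d][:,2]))
# bright mask on disc plane, rim edge
hsv=cv2.cvtColor(im,cv2.COLOR_RGB2GRAY)
cs,_=cv2.findContours((d).astype(np.uint8),cv2.RETR_EXTERNAL,cv2.CHAIN_APPROX_NONE);c=max(cs,key=cv2.contourArea)[:,0]
W=onplane(C,c,.068)[:,:2]
for i in range(6):
    cc,r=fitc(W);e=np.abs(np.hypot(*(W-cc).T)-r);W=W[e<max(.0015,np.percentile(e,90))]
print('disc circle',cc,r,len(W))
px=lambda x,y:[235+x/4-.375,80+y/4-.375]
for cen in (cc,):
  f=lambda n,q,z:print(n,(w:=onplane(C,[px(*q)],z)[0]).round(4),'r',np.hypot(*(w[:2]-cen)),'ang',np.degrees(np.arctan2(*(w[:2]-cen)[::-1])))
  f('keyout',(123,129),.056);f('keyin',(157,163),.058);f('stubtop',(407,197),.086);f('notch',(238,538),.06);f('notchouter',(228,558),.068)
  f('catch1',(417,78),.063);f('catch2',(68,408),.063);f('catch3',(512,540),.063)
E
```

```text
hub [0.56880295 0.05385608 0.10413318] 890 0.10424413473751823 [0.56953683 0.05354927 0.10147795]
stub [0.54483232 0.08365836 0.08636063] 186
disc z 0.06835332583570625
disc circle [0.569684   0.05349282] 0.06961769550899866 286
keyout [0.488  0.0289 0.056 ] r 0.08535219325738433 ang -163.23329946342258
keyin [0.5003 0.0333 0.058 ] r 0.07222521225376176 ang -163.76789935256627
stubtop [0.5381 0.0914 0.086 ] r 0.04935960360453698 ang 129.82788750424538
notch [0.6083 0.0028 0.06  ] r 0.06376716108986508 ang -52.686830186533705
notchouter [ 0.6105 -0.0009  0.068 ] r 0.0680530266645484 ang -53.12780113298358
catch1 [0.5122 0.108  0.063 ] r 0.07920534226518067 ang 136.5391910141425
catch2 [ 0.5499 -0.0227  0.063 ] r 0.07866549055446155 ang -104.54506936052172
catch3 [0.6447 0.0778 0.063 ] r 0.07881715647745433 ang 17.935102072209983
```

```bash
python3 - <<'E'
from h import *
print(monitor.get_obs()['qpos'],monitor.get_obs()['time_s'])
E
```

```text
[-25.90026759  11.21887693  21.25199076  92.17675184  -4.18195269
  77.3117756   60.01498265] 2.85
```

Emit:
servo_tool(commands=[26,-4,0,0,0,0,25,-4,0,0,0,0,25,-4,0,0,0,-8.2,0,0,0,0,0,-8.2,0,0,0,0,0,-8.2,0,0,0,0,0,-8.2,0,0,20,0,0,-8.2,0,0,30,0,0,-8.2,0,0,20,0,0,-8.2,0,0,10,0,0,-8.2])

```text
time_s: 3.85
tool_pos: [0.5146, 0.0726, 0.1458]
tool_rot: [179.9, -0.1, -140.0]
force: [-0.2, 0.4, -0.2]
grip_width: 0.0003
```

Emit:
servo_tool(commands=[0,0,0,0,0,0])

```text
time_s: 3.95
tool_pos: [0.5146, 0.0725, 0.1462]
tool_rot: [179.9, -0.1, -140.3]
force: [0.1, -0.1, -0.0]
grip_width: 0.0003
```

Emit:
servo_tool(commands=[0,0,25,0,0,0,0,0,25,0,0,0,0,0,14,0,0,0,0,0,7,0,0,0,0,0,0,0,0,0])

```text
time_s: 4.45
tool_pos: [0.5158, 0.0723, 0.0765]
tool_rot: [180.0, -0.0, -140.5]
force: [0.4, -0.1, 0.4]
grip_width: 0.0004
```

```bash
python3 - <<'E'
from h import *
o=monitor.get_obs();print(o['tool_pos'],o['tool_rot'],o['force'])
im,d=snap('scene','s1.png');im2,d=snap('top','t1.png')
A=cv2.resize(im[150:260,280:410,::-1],None,fx=4,fy=4,interpolation=cv2.INTER_CUBIC);cv2.imwrite('pics/s1c.png',A)
cv2.imwrite('pics/t1c.png',cv2.resize(im2[140:230,280:370,::-1],None,fx=6,fy=6,interpolation=cv2.INTER_CUBIC))
E
```

```text
[0.51577488 0.07228308 0.07645824] [ 1.79987046e+02 -3.03425993e-02 -1.40454669e+02] [ 0.36996522 -0.13272569  0.38941963]
```

View pics/s1c.png

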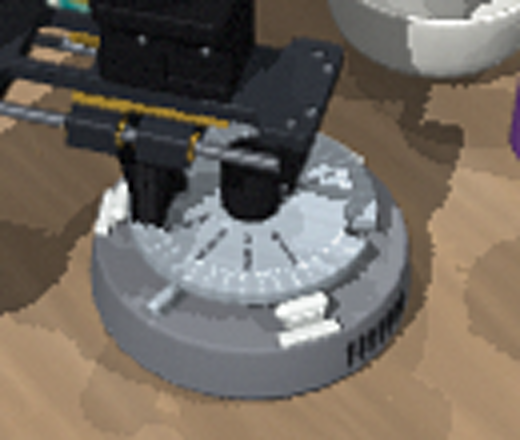

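Emit:
servo_tool(commands=[-5,0,1,0,0,0,-5,0,0,0,0,0,-3,0,0,0,0,0,-3,0.8,0,0,0,3.5,-4.3,1.2,0,0,0,5,-4.3,1.2,0,0,0,5,-4.3,1.2,0,0,0,5,-4.3,1.2,0,0,0,5,0,0,0,0,0,0])

```text
time_s: 5.45
tool_pos: [0.5404, 0.0957, 0.0753]
tool_rot: [-180.0, -0.1, -163.9]
force: [-0.4, 0.3, -0.2]
grip_width: 0.0006
```

```bash
cat >> h.py <<'E'
def rel(o,c=np.array([.5695,.0536])):
    y=np.radians(o['tool_rot'][2]);et=np.array([np.cos(y),np.sin(y)]);er=np.array([np.sin(y),-np.cos(y)]);v=o['tool_pos'][:2]-c
    return 'x(tang) %.1f y(rad) %.1f mm z %.1f disc_ang_if_square %.1f'%(v@et*1e3,v@er*1e3,o['tool_pos'][2]*1e3,o['tool_rot'][2]-90)
E
python3 - <<'E'
from h import *
o=monitor.get_obs();print(o['tool_pos'],o['tool_rot'],o['force'],rel(o))
im,d=snap('scene','s2.png');im2,d=snap('top','t2.png')
A=cv2.resize(im[150:260,280:410,::-1],None,fx=4,fy=4,interpolation=cv2.INTER_CUBIC)
B=cv2.resize(im2[140:230,280:335,::-1],None,fx=4.888,fy=4.888,interpolation=cv2.INTER_CUBIC)
cv2.imwrite('pics/s2c.png',np.hstack([A,B[:440]]))
E
```

```text
[0.54035285 0.09569687 0.07527931] [-1.79991422e+02 -5.51547933e-02 -1.63884160e+02] [-0.44262181  0.26794204 -0.24453169] x(tang) 16.3 y(rad) 48.5 mm z 75.3 disc_ang_if_square -253.9
```

View pics/s2c.png

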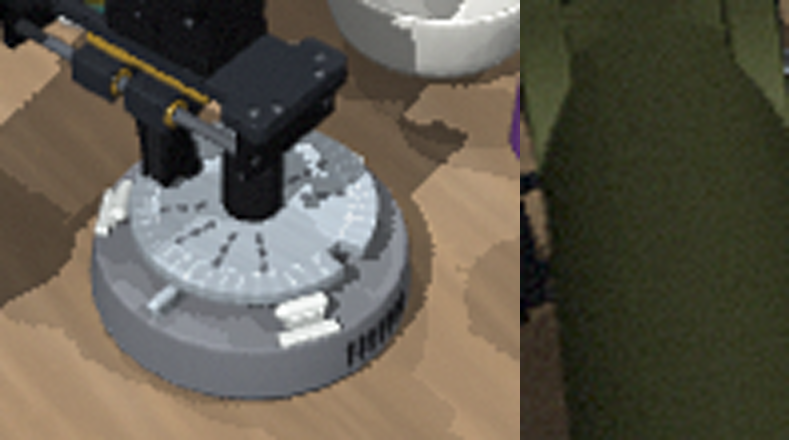

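Emit:
servo_tool(commands=[-5.1,1.4,0,0,0,6,-6,1.6,0,0,0,7,-6,1.6,0,0,0,7,-6,1.6,0,0,0,7,-6,1.6,0,0,0,7,-6,1.6,0,0,0,7,-6,1.6,0,0,0,7,-6,1.6,0,0,0,7,-5.1,1.4,0,0,0,6,-5.1,1.4,0,0,0,6])

```text
time_s: 6.55
tool_pos: [0.5959, 0.0984, 0.0754]
tool_rot: [180.0, -0.1, 129.0]
force: [-1.4, 3.2, -0.9]
grip_width: 0.0005
```

Emit:
servo_tool(commands=[-3.4,0.9,0,0,0,4,-2.6,0.7,0,0,0,3,0,0,0,0,0,0])

```text
time_s: 6.85
tool_pos: [0.6015, 0.0942, 0.0756]
tool_rot: [179.9, -0.1, 122.2]
force: [0.3, 2.4, -1.1]
grip_width: 0.0003
```

```bash
python3 - <<'E'
from h import *
o=monitor.get_obs();print(o['tool_pos'],o['tool_rot'],o['force'],rel(o),o['qpos'])
im,d=snap('scene','s3.png')
cv2.imwrite('pics/s3c.png',cv2.resize(im[150:260,280:410,::-1],None,fx=5,fy=5,interpolation=cv2.INTER_CUBIC))
E
```

```text
[0.6015362  0.09415278 0.07559564] [ 1.79928395e+02 -7.40217693e-02  1.22227300e+02] [ 0.31382004  2.41283388 -1.06324703] x(tang) 17.2 y(rad) 48.7 mm z 75.6 disc_ang_if_square 32.2 [-36.09250797  21.54073037  30.11870189  99.86286968 -12.17795331
  61.79669492  30.30294003]
```

View pics/s3c.png

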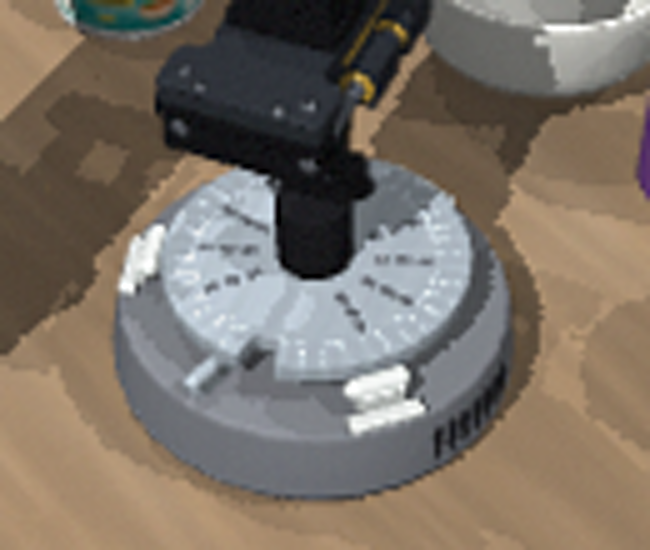

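Emit:
servo_tool(commands=[-3.4,0.9,0,0,0,4,-3.4,0.9,0,0,0,4,-2.6,0.7,0,0,0,3,-1,0.2,0,0,0,1,0,0,0,0,0,0])

```text
time_s: 7.4
tool_pos: [0.6091, 0.0852, 0.0759]
tool_rot: [179.9, -0.0, 110.2]
force: [0.8, 2.7, -1.2]
grip_width: 0.0008
```

Emit:
servo_tool(commands=[5,0,0,0,0,0,10,0,0,0,0,0,0,0,-30,0,0,0,0,0,-40,0,0,0,-20,-15,-40,0,0,0,-25,-18,-15,0,0,0,-25,-15,0,0,0,0,0,0,0,0,0,0])

```text
time_s: 8.2
tool_pos: [0.5817, 0.0107, 0.2019]
tool_rot: [180.0, 0.1, 109.7]
force: [-0.6, 0.1, -0.0]
grip_width: 0.0009
```

```bash
python3 - <<'E'
from h import *
im,d,P,C,o=wsnap('w2.png')
print(o['time_s'],o['tool_pos'],o['tool_rot'],rel(o))
S=np.zeros((400,640),bool);S[60:300,150:500]=1
S&=np.hypot(P[...,0]-.5695,P[...,1]-.0536)<.1
ys,xs=np.where(S&(P[...,2]>.03));b=xs.min(),ys.min(),xs.max(),ys.max();print(b)
h=S&(P[...,2]>.098)&(P[...,2]<.115);print('hub',P[h].mean(0),np.median(P[h][:,2]),h.sum())
s=S&(P[...,2]>.080)&(P[...,2]<.094);print('stub',P[s].mean(0),s.sum())
x0,y0=b[0]-5,b[1]-5
cv2.imwrite('pics/w2c.png',cv2.resize(im[y0:y0+150,x0:x0+190,::-1],None,fx=4,fy=4,interpolation=cv2.INTER_CUBIC));print(x0,y0)
E
```

```text
8.2 [0.58172869 0.01066889 0.20188445] [1.79959888e+02 1.32908419e-01 1.09712461e+02] x(tang) -44.5 y(rad) -3.0 mm z 201.9 disc_ang_if_square 19.7
(np.int64(150), np.int64(60), np.int64(499), np.int64(299))
hub [0.56852048 0.05470611 0.10254939] 0.10258930158220911 1126
stub [0.61408852 0.0694515  0.08524742] 164
145 55
```

View pics/w2c.png

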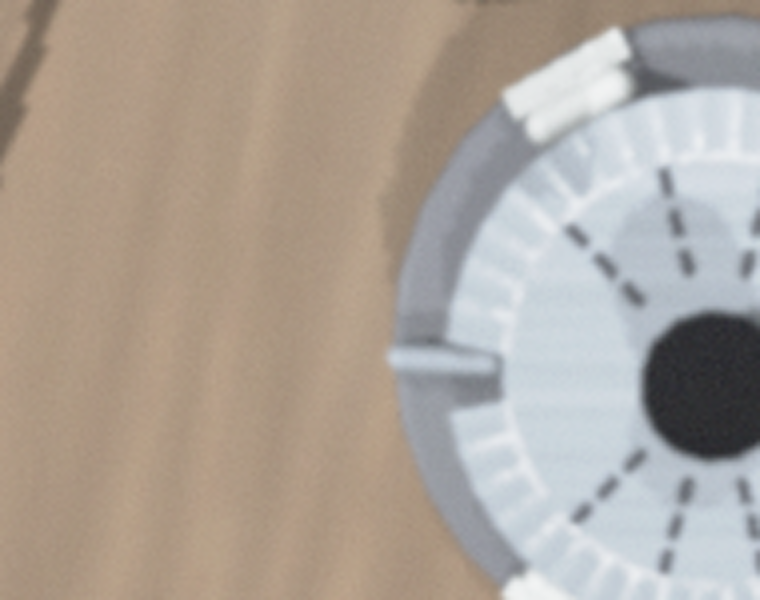

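```bash
python3 - <<'E'
from h import *
im=np.load('pics/w2.npz')['im']
cv2.imwrite('pics/w2d.png',cv2.resize(im[120:170,235:295,::-1],None,fx=10,fy=10,interpolation=cv2.INTER_CUBIC))
cv2.imwrite('pics/w2e.png',cv2.resize(im[50:230,230:420,::-1],None,fx=3,fy=3,interpolation=cv2.INTER_CUBIC))
E
```

```text
(no output)
```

View pics/w2d.png

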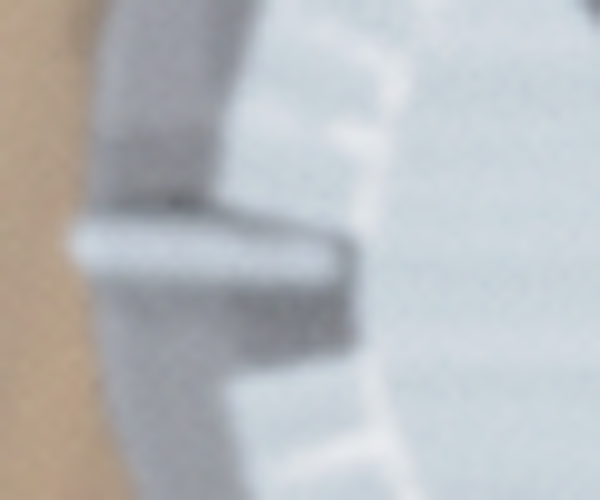

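View pics/w2e.png

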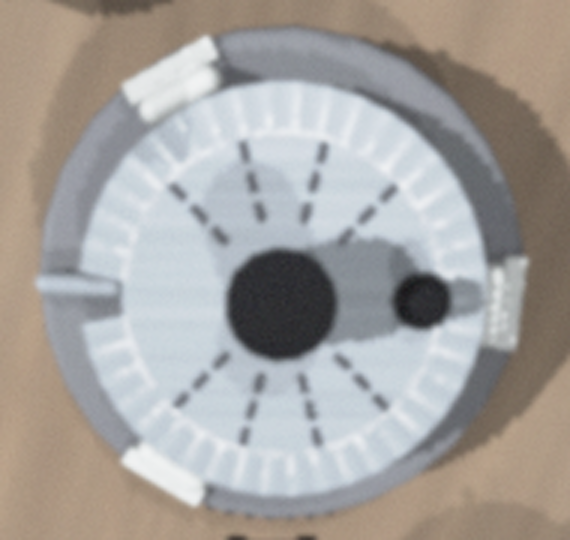

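```bash
python3 - <<'E'
from h import *
a=np.load('pics/w2.npz');C=a['C'];P=a['P']
S=np.zeros((400,640),bool);S[50:230,230:420]=1
d=S&(P[...,2]>.060)&(P[...,2]<.074);print('dz',np.median(P[d][:,2]))
cs,_=cv2.findContours(d.astype(np.uint8),cv2.RETR_EXTERNAL,cv2.CHAIN_APPROX_NONE);c=max(cs,key=cv2.contourArea)[:,0]
W=onplane(C,c,.068)[:,:2]
for i in range(6):
    cc,r=fitc(W);e=np.abs(np.hypot(*(W-cc).T)-r);W=W[e<max(.0015,np.percentile(e,90))]
print(cc,r)
px=lambda x,y:[235+x/10-.45,120+y/10-.45]
pe=lambda x,y:[230+x/3-.33,50+y/3-.33]
for cen in (cc,[.5695,.0536]):
  f=lambda n,q,z,p=px:print(n,(w:=onplane(C,[p(*q)],z)[0]).round(4),'r',np.hypot(*(w[:2]-cen)).round(4),'ang',(np.degrees(np.arctan2(*(w[:2]-cen)[::-1]))%360).round(2))
  f('keyo',(80,240),.0585);f('keyi',(335,262),.0585)
  f('n_o_up',(217,195),.068);f('n_o_lo',(230,380),.068);f('n_i_up',(350,235),.068);f('n_i_lo',(355,350),.068)
  f('stub',(420,299),.086,pe); f('c1',(172,78),.063,pe);f('c2',(507,302),.063,pe);f('c3',(165,475),.063,pe)
E
```

```text
dz 0.06641227955425838
[0.57062737 0.05227146] 0.06946092762432873
keyo [0.4876 0.0286 0.0585] r 0.0863 ang 195.89
keyi [0.5136 0.0355 0.0585] r 0.0594 ang 196.37
n_o_up [0.5017 0.0393 0.068 ] r 0.0701 ang 190.62
n_o_lo [0.5082 0.0217 0.068 ] r 0.0695 ang 206.1
n_i_up [0.5156 0.0401 0.068 ] r 0.0564 ang 192.5
n_i_lo [0.5195 0.029  0.068 ] r 0.0562 ang 204.44
stub [0.6109 0.0695 0.086 ] r 0.0438 ang 23.12
c1 [0.5121 0.1072 0.063 ] r 0.0803 ang 136.79
c2 [0.6445 0.0778 0.063 ] r 0.0782 ang 19.07
c3 [ 0.5514 -0.0229  0.063 ] r 0.0776 ang 255.62
keyo [0.4876 0.0286 0.0585] r 0.0856 ang 196.95
keyi [0.5136 0.0355 0.0585] r 0.0587 ang 197.93
n_o_up [0.5017 0.0393 0.068 ] r 0.0693 ang 191.87
n_o_lo [0.5082 0.0217 0.068 ] r 0.0691 ang 207.5
n_i_up [0.5156 0.0401 0.068 ] r 0.0556 ang 194.09
n_i_lo [0.5195 0.029  0.068 ] r 0.0557 ang 206.17
stub [0.6109 0.0695 0.086 ] r 0.0443 ang 20.97
c1 [0.5121 0.1072 0.063 ] r 0.0785 ang 136.94
c2 [0.6445 0.0778 0.063 ] r 0.0788 ang 17.89
c3 [ 0.5514 -0.0229  0.063 ] r 0.0786 ang 256.66
```

Emit:
servo_tool(commands=[25,18,0,0,0,0,25,18,0,0,0,0,21,15,0,0,0,2,0,0,40,0,0,0,0,0,40,0,0,0,0,0,30,0,0,0,0,0,16,0,0,0,0,0,0,0,0,0])

```text
time_s: 9.05
tool_pos: [0.6038, 0.1015, 0.0719]
tool_rot: [-179.7, -0.0, 108.2]
force: [-0.4, 1.0, 1.0]
grip_width: 0.0007
```

```bash
python3 - <<'E'
from h import *
o=monitor.get_obs();print(o['tool_pos'],o['tool_rot'],rel(o))
R=Ro.from_euler('xyz',o['tool_rot'],degrees=True).as_matrix();print((np.array([.6104,.0835,.0755])-o['tool_pos'])@R*1000)
E
```

```text
[0.60380922 0.10153534 0.07186583] [-1.79700878e+02 -1.37041917e-02  1.08186829e+02] x(tang) 34.8 y(rad) 47.6 mm z 71.9 disc_ang_if_square 18.2
[-19.19058253   0.61339294  -3.64200774]
```

Emit:
servo_tool(commands=[0,0,-2.5,0,0,0,-6,0.3,-1,0,0,0,-5,0.3,0,0,0,0,-4,0,0,0,0,0,-2,0,0,0,0,0,-1,0,0,0,0,0,-0.7,0,0,0,0,0,0,0,0,0,0,0,0,0,0,0,0,0])

```text
time_s: 9.95
tool_pos: [0.6123, 0.0839, 0.078]
tool_rot: [180.0, -0.0, 108.1]
force: [0.4, 4.4, 1.5]
grip_width: 0.0007
```

```bash
python3 - <<'E'
from h import *
o=monitor.get_obs();print(o['tool_pos'],o['tool_rot'],o['force'],rel(o))
R=Ro.from_euler('xyz',o['tool_rot'],degrees=True).as_matrix();print((np.array([.6104,.0835,.0755])-o['tool_pos'])@R*1000)
E
```

```text
[0.61234716 0.08385547 0.07799631] [ 1.79978820e+02 -3.00356249e-02  1.08136664e+02] [0.37543546 4.43371739 1.49747445] x(tang) 15.4 y(rad) 50.1 mm z 78.0 disc_ang_if_square 18.1
[ 0.26700009 -1.96199116  2.49572283]
```

Emit:
servo_tool(commands=[5,0,0,0,0,0,10,0,0,0,0,0,0,0,-30,0,0,0,0,0,-40,0,0,0,-20,-17,-40,0,0,0,-25,-18,-12,0,0,0,-25,-15,0,0,0,0,0,0,0,0,0,0,0,0,0,0,0,0])

```text
time_s: 10.85
tool_pos: [0.5816, 0.0146, 0.2001]
tool_rot: [180.0, 0.0, 108.0]
force: [-0.1, -0.8, 1.0]
grip_width: 0.0001
```

```bash
python3 - <<'E'
from h import *
im,d,P,C,o=wsnap('w3.png')
print(o['time_s'],o['tool_pos'],o['tool_rot'],rel(o))
cv2.imwrite('pics/w3d.png',cv2.resize(im[120:170,235:295,::-1],None,fx=10,fy=10,interpolation=cv2.INTER_CUBIC))
cv2.imwrite('pics/w3e.png',cv2.resize(im[50:230,230:420,::-1],None,fx=3,fy=3,interpolation=cv2.INTER_CUBIC))
E
```

```text
10.85 [0.58156421 0.01455447 0.20006073] [1.79995281e+02 2.97177819e-04 1.07986998e+02] x(tang) -40.9 y(rad) -0.6 mm z 200.1 disc_ang_if_square 18.0
```

View pics/w3d.png

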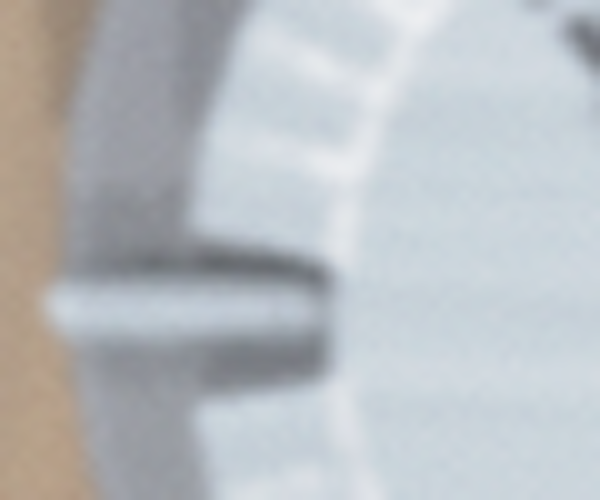

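View pics/w3e.png

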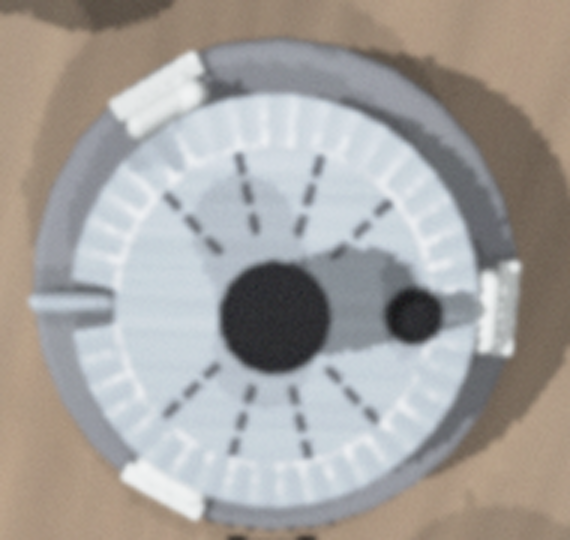

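```bash
python3 - <<'E'
from h import *
a=np.load('pics/w3.npz');C=a['C']
px=lambda x,y:[235+x/10-.45,120+y/10-.45]
pe=lambda x,y:[230+x/3-.33,50+y/3-.33]
for cen in ([.5695,.0536],[.570,.0525]):
  f=lambda n,q,z,p=px:print(n,(w:=onplane(C,[p(*q)],z)[0]).round(4),'r',np.hypot(*(w[:2]-cen)).round(4),'ang',(np.degrees(np.arctan2(*(w[:2]-cen)[::-1]))%360).round(2))
  f('keyo',(60,303),.0585);f('keyi',(315,312),.0585)
  f('n_o_up',(190,230),.068);f('n_o_lo',(200,410),.068);f('n_i_up',(325,265),.068);f('n_i_lo',(330,378),.068)
  f('stub',(413,315),.086,pe); f('c1',(158,94),.063,pe);f('c2',(499,308),.063,pe);f('c3',(163,490),.063,pe)
E
```

```text
keyo [0.4878 0.0289 0.0585] r 0.0853 ang 196.85
keyi [0.5137 0.0363 0.0585] r 0.0584 ang 197.25
n_o_up [0.5008 0.0419 0.068 ] r 0.0696 ang 189.69
n_o_lo [0.5064 0.0244 0.068 ] r 0.0696 ang 204.81
n_i_up [0.5148 0.0427 0.068 ] r 0.0558 ang 191.25
n_i_lo [0.5183 0.0318 0.068 ] r 0.0557 ang 203.1
stub [0.6117 0.0673 0.086 ] r 0.0444 ang 17.96
c1 [0.512  0.1072 0.063 ] r 0.0786 ang 137.0
c2 [0.6438 0.0773 0.063 ] r 0.078 ang 17.69
c3 [ 0.551 -0.023  0.063] r 0.0788 ang 256.42
keyo [0.4878 0.0289 0.0585] r 0.0855 ang 196.04
keyi [0.5137 0.0363 0.0585] r 0.0586 ang 196.07
n_o_up [0.5008 0.0419 0.068 ] r 0.07 ang 188.73
n_o_lo [0.5064 0.0244 0.068 ] r 0.0696 ang 203.81
n_i_up [0.5148 0.0427 0.068 ] r 0.056 ang 190.05
n_i_lo [0.5183 0.0318 0.068 ] r 0.0557 ang 201.86
stub [0.6117 0.0673 0.086 ] r 0.0442 ang 19.51
c1 [0.512  0.1072 0.063 ] r 0.0798 ang 136.66
c2 [0.6438 0.0773 0.063 ] r 0.0779 ang 18.57
c3 [ 0.551 -0.023  0.063] r 0.0779 ang 255.87
```

Emit:
servo_tool(commands=[20,0.3,0,0,0,0,21,0.3,0,0,0,0,0,0,40,0,0,0,0,0,30,0,0,0,0,0,15,0,0,0,0,0,0,0,0,0,0,0,0,0,0,0])

```text
time_s: 11.6
tool_pos: [0.5704, 0.0548, 0.1157]
tool_rot: [180.0, 0.0, 108.1]
force: [0.3, -0.4, -0.4]
grip_width: 0.0002
```

Emit:
servo_tool(commands=[0,0,3,0,0,0,0,0,2,0,0,0,0,0,2,0,0,0,0,0,2,0,0,0,0,0,1,0,0,0,0,0,0,0,0,0])

```text
time_s: 12.2
tool_pos: [0.5696, 0.0545, 0.105]
tool_rot: [-180.0, -0.0, 108.1]
force: [-0.1, 0.8, 0.4]
grip_width: 0.0005
```

Emit:
servo_tool(commands=[-0.8,0,1.5,0,0,0,0,0,1.5,0,0,0,0,0,1.5,0,0,0,0,0,1.5,0,0,0,0,0,0,0,0,0])

```text
time_s: 12.7
tool_pos: [0.5708, 0.054, 0.0996]
tool_rot: [179.9, 0.0, 108.1]
force: [1.2, 0.8, 1.3]
grip_width: 0.0008
```

Emit:
servo_tool(commands=[0,0,1.5,0,0,0,0,0,1.5,0,0,0,0,0,1.5,0,0,0,0,0,0,0,0,0])

```text
time_s: 13.1
tool_pos: [0.5693, 0.0535, 0.0938]
tool_rot: [-179.9, 0.0, 108.1]
force: [0.7, -0.4, -0.1]
grip_width: 0.0006
```

Emit:
servo_tool(commands=[0,0,1.5,0,0,0,0,0,1.5,0,0,0,0,0,1.5,0,0,0,0,0,0,0,0,0])

```text
time_s: 13.5
tool_pos: [0.57, 0.0537, 0.0915]
tool_rot: [180.0, -0.0, 108.1]
force: [-3.5, -0.7, 10.1]
grip_width: 0.0003
```

Emit:
servo_tool(commands=[0,0,1.5,0,0,0,0,0,1.5,0,0,0,0,0,0,0,0,0])

```text
time_s: 13.8
tool_pos: [0.5702, 0.0537, 0.0913]
tool_rot: [180.0, -0.1, 108.1]
force: [-11.6, -1.3, 28.3]
grip_width: 0.0002
```

Solid at the home height (about 91 mm) under 28 N. I'll release, lift and check.

Emit:
servo_tool(commands=[0,0,-4,0,0,0,0,0,-10,0,0,0,0,0,-40,0,0,0,0,0,-40,0,0,0,-20,0,-15,0,0,0,-20,0,0,0,0,0,0,0,0,0,0,0,0,0,0,0,0,0])

```text
time_s: 14.6
tool_pos: [0.582, 0.0158, 0.1957]
tool_rot: [-180.0, -0.0, 108.0]
force: [0.2, 0.2, -0.3]
grip_width: 0.0005
```

```bash
python3 - <<'E'
from h import *
im,d,P,C,o=wsnap('w4.png')
print(o['time_s'],o['tool_pos'],o['tool_rot'],o['force'])
S=np.zeros((400,640),bool);S[50:230,230:420]=1
r=np.hypot(P[...,0]-.5695,P[...,1]-.0536)
h=S&(r<.012);print('hub z',np.median(P[h][:,2]))
d=S&(r>.025)&(r<.066)&(P[...,2]<.064)&(P[...,2]>.045);q=P[d];A=np.c_[q[:,:2]-[.5695,.0536],np.ones(len(q))]
s=np.linalg.lstsq(A,q[:,2],rcond=None)[0];print('disc plane z',s[2],'tilt deg',np.degrees(s[:2]),np.median(q[:,2]))
cv2.imwrite('pics/w4e.png',cv2.resize(im[50:230,230:420,::-1],None,fx=3,fy=3,interpolation=cv2.INTER_CUBIC))
im,d=snap('scene','s4.png');cv2.imwrite('pics/s4c.png',cv2.resize(im[150:260,280:410,::-1],None,fx=5,fy=5,interpolation=cv2.INTER_CUBIC))
E
```

```text
14.6 [0.58199594 0.01582605 0.19570909] [-1.79958686e+02 -3.33709533e-02  1.08046468e+02] [ 0.2437648   0.21926172 -0.25121832]
hub z 0.09073003345925457
disc plane z 0.054811497839663874 tilt deg [0.13149957 0.14137426] 0.05478661405004928
```

View pics/w4e.png

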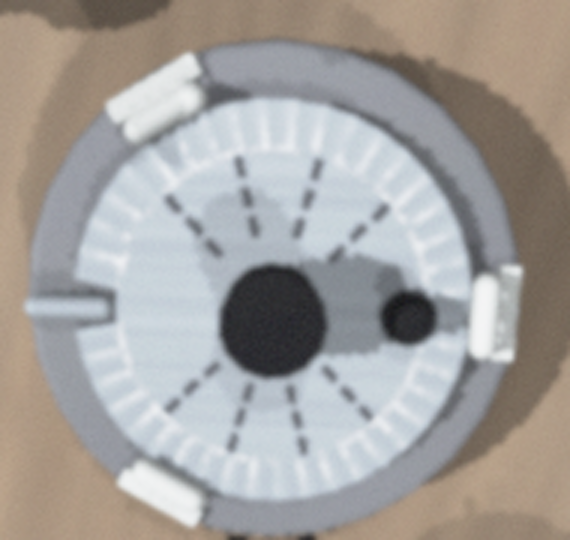

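View pics/s4.png

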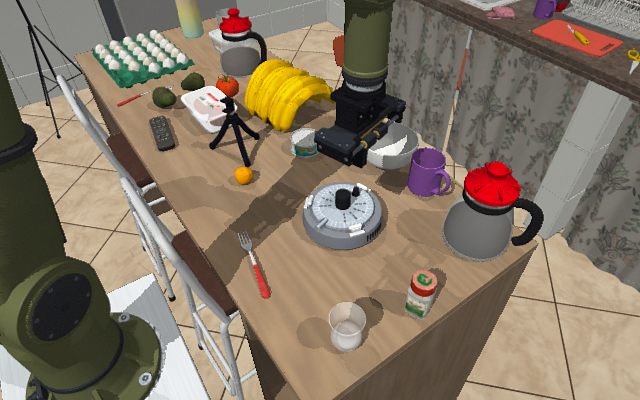

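View pics/s4c.png

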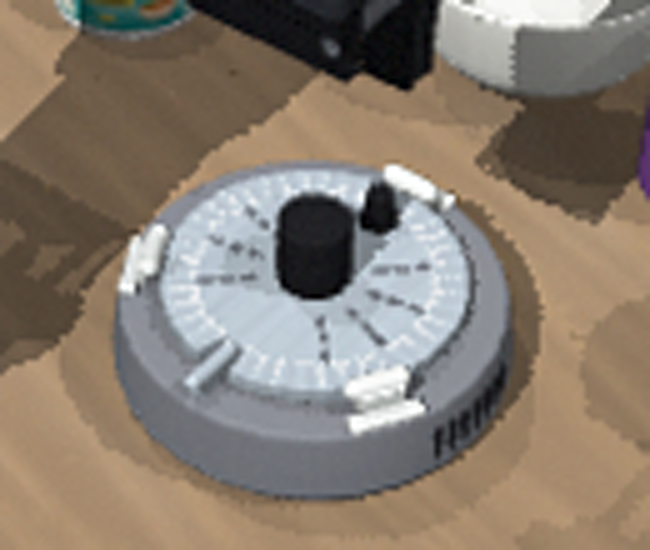

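The disc is home: its upper face is at 54.8 mm (55 expected), tilt is about 0.2°, the key is in the notch and the catches are over the rim. The hand is clear and the bystanders haven't moved.

```bash
python3 -c "
from cell import env;print(env.sign_off())"
```

```text
the job is handed in; nothing more can be done
None
```

The shredding disc is home and level under the three catches, and I handed the job in at about 15 s of the 67 s allowed. The hand-in reports no verdict.

- **Turning:** With the closed fingertips I pushed the stub about 112° clockwise. A wrist-camera check then showed the notch about 2.4° short, so I gave it one small second push. After that the notch and key agreed to about 0.3° in the wrist view.
- **Pressing:** I pressed down on the hub. It passed the catches and stopped solid at a hub height of 91 mm, where I held 28 N before releasing.
- **Last checks, after lifting:**
  - The disc's upper face is at 54.8 mm and the hub top at 90.7 mm (55 and 91 mm expected).
  - The tilt is about 0.2°.
  - The key stands in the notch and the catches lie over the rim.
  - The hand is about 100 mm above the hub, with no contact force.
  - The other things on the table look unmoved in the scene picture. I judged this by eye and did not measure it.

No check failed. The one disagreement was in the stub's direction and radius from single views, about 1° and 4 mm off. I relied on the notch, key and catches instead.

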